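# Pack the lock set into its trays

## Robot

A 6-joint arm with a two-finger parallel gripper is mounted at the origin on the work surface. World frame = base frame: x ahead of the robot, y to its left, z up, the work surface at z = 0. Lengths are in m, angles in rad, forces in N, time in s.
With the tool pointing down it reaches from about 0.35 to 0.775 m from the base axis. Payload 5.5 kg.
Tool frame: the origin (TCP) lies on the mounting face of the last link; the fingertips stand 173 mm ahead of it and the grasp point (between the pads) lies 155 mm ahead of it; z points along the fingers, y is the line along which they close (so a half turn about z gives the same grasp; the last joint's range is limited). The gripper opens to 85 mm and grips with 20 to 120 N. Pads are 22 mm wide; open, the fingers measure 114 mm over their backs; the gripper's body (76 mm by 85 mm) begins 54 mm behind the grasp point. The pads swing forward as they close: fully open they stand 13 mm farther back than shut.
Start: joints at [-1.455, 0.313, 0.046, 1.304, 0, 1.431], TCP at [0.145, -0.556, 0.405] pointing down, gripper open.
Joint ranges: [-2.76, 2.76], [-0.86, 1.69], [-1.03, 1.26], [-2.2, 2.34], [-1.47, 1.5], [-3.14, 3.14]. Speed limits (rad/s): [2.57, 2.57, 3.14, 3.14, 3.14, 3.14].

## Interface

Orientations are given as a unit quaternion [w, x, y, z].
In Python, from rig import monitor, vision, job, boxes_of, spot_point gives the robot as it stands.
- The arm moves only by the tool arm_command, never from a script. Its argument "increments" is a list that holds one entry, the list of rows, each a list of 7 numbers: the shift along the tool's x, y, z in mm, then the turn, a rotation vector about the tool's x, y, z in rad, then the opening, from 0 (shut) to 1 (fully open). A call has exactly 10 rows; each row is the pose to reach, as a shift and turn from the pose commanded when the call began, along the tool's axes at that moment; what a row does not reach only later rows make up. A row lasts 1/10 s, in which the tool goes at most 50 mm and 8.59 degrees, less where a joint would pass 70% of its speed; a pose out of reach is approached as far as the arm can. A call with a gripper value outside its range is refused whole. The fingers move at their own pace and stop on an object; the grip force is fixed at half the most. Time passes only in rows, so rows that repeat a pose let the fingers close, or fill a call up. It gives the time, the measured TCP pose, the force, the opening and the grip force at its end, in the units of the state.
- monitor.sense(): the state, without advancing time (a new reading comes with each control period).
- vision.capture(name): name is "scene" or "top"; returns a dict with "image" (420x560x3 uint8, blue, green, red), "vfov" (degrees; the focal length in pixels is half the picture's height over the tangent of half this angle, whatever the lens; pixels are square), "cx", "cy" (the principal point, pixels), "cam_to_world" (4x4, takes a point from camera to world coordinates). Camera axes: x right, y up, looking along -z (the intrinsics and any distortion apply to the point x, -y, -z); pixel columns grow to the right and rows downward; lengths in m; the calibration is good to about 2 mm. A picture is of the moment at which its call begins. There is no depth.
- job.sign_off(): hands the job in; it is judged then, once.
Trained networks look in the newest picture that a camera, given by its name, has taken for a name from the list of things; names that differ only in an ending like _2 or _b are one class to them, and where a whole thing is asked for, a point or a joint stands for the part that bears it (a point fixed in the world has none). Each returns a list of dicts, best first, with "p" (0 to 1); they miss things now and then, are a little off and sometimes report something else, mostly with a low value. They report only what shows in the picture. A call takes as long as a camera call.
- boxes_of(thing, camera): "box" ([left, top, right, bottom] in pixels, round what is visible of it).
- spot_point(thing, camera): "centre" ([column, row] in pixels: a listed point, or the origin of a listed thing).
The state is a dict: "clock": time; "joint_pos": joint angles; "joint_velocities": joint speeds; "tau": joint torques, N m; "position": TCP position; "tcp_rot": TCP orientation; "ft_force": force on the tool from outside, world axes, zero at the start; "torque": the same for the moment, N m; "gripper_width": finger opening in m; "gripper_force": force on a finger pad.
Only numpy, scipy, OpenCV 4.12 (cv2) and the standard library are available. Lean on these libraries where they do the work, as an engineer would, in place of code of your own. Each camera call takes 0.05 s, during which the arm holds its last target. There are 200 camera calls.

## Task

Pack this order's lock set at the packing bench: put the carton, the padlock, the door knob and the door stop each into the grey tray whose recess has its shape and size, standing upright and resting on the floor of the recess. Leave the little screw jar and the ink bottle standing where they are.

Things in the scene. Friction and masses are not known exactly. Their poses are not given: they have to be found in the camera images.
- carton: Small closed brown cardboard carton, a solid box 44 mm (its x) by 70 mm (its y), 48 mm high, about 0.16 kg, loose, standing flat. Origin: centre of its underside; z up. Easily gripped across its 44 mm width (along its x).
- padlock: Brass padlock standing on its base with the steel shackle up: body 26 mm (its x) by 50 mm (its y), 44 mm high; the shackle, a bow of 8 mm bar in the y-z plane, rises from the top to 80 mm. About 0.28 kg, loose. Origin: centre of its underside; z up. Easily gripped by the body across its 26 mm thickness (along its x).
- knob: Round steel door knob standing on its flange: flange 56 mm diameter and 6 mm thick, neck 26 mm diameter, head 50 mm diameter (straight from 36 to 46 mm above the underside), total height 54 mm. About 0.25 kg, loose, round about z. Origin: centre of its underside; z up. 
- doorstop: Black rubber door stop, an upright cylinder 40 mm in diameter, 46 mm high (top edge bevelled from 40 mm up), with a small steel disc on top. About 0.09 kg, loose, round about z. Origin: centre of its underside; z up. 
- tray_carton: All four trays are mid-grey plastic slabs 12 mm thick with one recess 7 mm deep (black floor, 5 mm above the tray's underside) in the middle, fixed to the bench, flat. This one has the large oblong recess, 60 mm (its x) by 86 mm (its y); outside 76 x 102 mm. It matches the carton. Origin: centre of its underside; z up. 
- tray_padlock: Same kind of grey tray (12 mm thick, recess 7 mm deep, its black floor 5 mm up, fixed) with the small oblong recess, 42 mm (its x) by 66 mm (its y); outside 58 x 82 mm. It matches the padlock. Origin: centre of its underside; z up. 
- tray_knob: Same kind of grey tray (12 mm thick, recess 7 mm deep, its black floor 5 mm up, fixed) with the large round recess, 72 mm in diameter; outside 88 x 88 mm. It matches the knob's flange. Origin: centre of its underside; z up. 
- tray_doorstop: Same kind of grey tray (12 mm thick, recess 7 mm deep, its black floor 5 mm up, fixed) with the small round recess, 56 mm in diameter; outside 72 x 72 mm. It matches the door stop. Origin: centre of its underside; z up. 
- screw_jar: Bystander: small glass jar with a red cap, 44 mm in diameter, 58 mm high, loose, standing among the parts and trays. Origin: centre of its underside; z up. 
- ink_bottle: Bystander: small white plastic bottle with a black cap, 36 mm in diameter, 65 mm high, loose, standing among the parts and trays. Origin: centre of its underside; z up. 

How it is judged:
By the outcome, as a careful person would: the job done as asked, in the order asked, and still so for the second after the job is handed in, with the robot touching nothing.
It also fails if it takes over 112 s, if anything falls off the work surface, if the arm or the gripper's body presses on something with over 40 N, if the wrist force passes 120 N, or if a joint passes its speed limit or range.

## Working session

There is one attempt and no reset: what is moved stays moved. The work goes in short steps, Python scripts to look and compute and a tool call to move; the robot and the scene stay as the last step left them, time stands still between calls to the robot, and variables do not carry over. Pictures are saved under pics/ and viewed, at most 14 in all, crops included, and the job is handed in when it is done.

Besides the shell and the picture viewer there is one more tool, called after "Request:" as name(argument=value, ...), one argument or row to a line, values as JSON. arm_command: Moves the arm, as the interface text tells. Its arguments: {"type":"object","properties":{"increments":{"type":"array","items":{"type":"array","items":{"type":"array","items":{"type":"number"}}}}},"required":["increments"]}

```bash
ls; mkdir -p pics
python3 - <<'E'
from rig import monitor, vision, boxes_of, spot_point
import cv2,numpy as np
s=monitor.sense()
for k in("clock","joint_pos","position","tcp_rot","ft_force","gripper_width"):print(k,s[k])
for c in("scene","top"):
    d=vision.capture(c);cv2.imwrite(f"pics/{c}0.png",d["image"])
    print(c,{k:(v.tolist() if hasattr(v,'tolist') else v) for k,v in d.items() if k!="image"})
    for t in "carton padlock knob doorstop tray_carton tray_padlock tray_knob tray_doorstop screw_jar ink_bottle".split():
        print(t,[(np.round(o["centre"],1).tolist(),round(o["p"],2)) for o in spot_point(t,c)[:3]],[(np.round(o["box"],0).tolist(),round(o["p"],2)) for o in boxes_of(t,c)[:2]])
E
```

```text
pics
clock 0.0
joint_pos [-1.45461244e+00  3.13987779e-01  4.49935567e-02  1.30359933e+00
 -2.97415469e-06  1.43120024e+00]
position [ 0.14544471 -0.55609948  0.40382173]
tcp_rot [-8.98566883e-04  9.91832815e-01  1.27541598e-01  9.03201784e-06]
ft_force [0.33869312 0.09140976 0.43372892]
gripper_width 0.08516724410553274
scene {'vfov': 43.22721958882418, 'cx': 276.5598105049033, 'cy': 220.71853289395074, 'cam_to_world': [[0.2141759701990663, -0.6962574394480482, 0.6850943232887976, 1.3889050813244121], [0.9767945532068181, 0.15192670779492698, -0.15096581163987766, -0.17933196925137695], [0.001026944390317229, 0.7015296525962689, 0.7126395245237083, 0.9586264727117171], [0.0, 0.0, 0.0, 1.0]]}
carton [([392.9, 192.3], 0.98)] [([384.0, 170.0, 405.0, 202.0], 0.66)]
padlock [([325.9, 254.4], 0.69), ([316.7, 211.2], 0.69), ([129.7, 231.5], 0.44)] [([316.0, 228.0, 341.0, 260.0], 0.82), ([208.0, 205.0, 242.0, 228.0], 0.71)]
knob [([423.0, 240.3], 0.96)] [([415.0, 220.0, 438.0, 247.0], 0.75)]
doorstop [([315.5, 208.6], 0.75), ([131.4, 288.0], 0.5)] [([309.0, 194.0, 326.0, 217.0], 0.63)]
tray
[... 975 characters left out ...]
], 0.6)]
padlock [([231.4, 189.1], 0.73)] []
knob [([129.9, 177.2], 0.62)] [([108.0, 163.0, 136.0, 189.0], 0.6)]
doorstop [([222.8, 246.3], 0.79)] [([212.0, 238.0, 230.0, 254.0], 0.65)]
tray_carton [([343.3, 183.9], 0.63)] [([320.0, 164.0, 369.0, 201.0], 0.75), ([410.0, 171.0, 453.0, 210.0], 0.19)]
tray_padlock [([329.7, 260.6], 0.65)] [([309.0, 247.0, 348.0, 278.0], 0.91)]
tray_knob [([431.8, 188.3], 0.73)] [([409.0, 169.0, 452.0, 209.0], 0.72)]
tray_doorstop [([432.6, 261.7], 0.76)] [([415.0, 245.0, 452.0, 278.0], 0.6)]
screw_jar [([233.2, 188.1], 0.67), ([183.5, 213.4], 0.62)] [([165.0, 200.0, 190.0, 219.0], 0.67)]
ink_bottle [([386.0, 218.6], 0.68)] [([379.0, 208.0, 400.0, 225.0], 0.55)]
```

```bash
cat > h.py <<'E'
import numpy as np,cv2
from rig import vision
def P(d,X):
    M=np.linalg.inv(np.array(d["cam_to_world"]));X=np.atleast_2d(X)
    c=X@M[:3,:3].T+M[:3,3];f=d["image"].shape[0]/2/np.tan(np.radians(d["vfov"])/2)
    return np.c_[d["cx"]+f*c[:,0]/-c[:,2],d["cy"]-f*c[:,1]/-c[:,2]]
def W(d,uv,z):
    T=np.array(d["cam_to_world"]);uv=np.atleast_2d(uv);f=d["image"].shape[0]/2/np.tan(np.radians(d["vfov"])/2)
    r=np.c_[(uv[:,0]-d["cx"])/f,-(uv[:,1]-d["cy"])/f,-np.ones(len(uv))]@T[:3,:3].T
    return T[:3,3]+r*((z-T[2,3])/r[:,2])[:,None]
def ortho(d,z,x0,x1,y0,y1,mm):
    # image: up=+x, left=+y
    w=int((y1-y0)*1000/mm);h=int((x1-x0)*1000/mm)
    j,i=np.meshgrid(np.arange(w),np.arange(h))
    X=np.c_[(x1-i*mm/1000).ravel(),(y1-j*mm/1000).ravel(),np.full(w*h,z)]
    m=P(d,X).astype(np.float32).reshape(h,w,2)
    return cv2.remap(d["image"],m[...,0],m[...,1],cv2.INTER_CUBIC)
E
python3 - <<'E'
from h import *
a=vision.capture("top");b=vision.capture("scene")
ta={'carton':(129.8,253.8),'padlock':(231.4,189.1),'knob':(129.9,177.2),'doorstop':(222.8,246.3),'tray_carton':(343.3,183.9),'tray_padlock':(329.7,260.6),'tray_knob':(431.8,188.3),'tray_doorstop':(432.6,261.7),'jar':(183.5,213.4),'ink':(386,218.6)}
tb={'carton':(392.9,192.3),'padlock':(325.9,254.4),'knob':(423,240.3),'doorstop':(315.5,208.6),'tray_carton':(224.4,275),'tray_padlock':(224,219.5),'tray_knob':(133.2,285.4),'tray_doorstop':(131,232),'jar':(362.5,221.1),'ink':(178,253.8)}
for k in ta: print(k,W(a,ta[k],0).round(3)[0,:2],W(b,tb[k],0).round(3)[0,:2])
cv2.imwrite("pics/ot.png",ortho(a,.012,.28,.68,-.4,.4,1))
cv2.imwrite("pics/sc.png",cv2.resize(b["image"][150:330,80:460],None,fx=2.1,fy=2.1,interpolation=cv2.INTER_CUBIC))
E
```

```text
carton [0.427 0.347] [0.429 0.351]
padlock [0.583 0.122] [0.603 0.115]
knob [0.605 0.36 ] [0.61 0.36]
doorstop [0.45  0.136] [0.446 0.132]
tray_carton [ 0.602 -0.139] [ 0.613 -0.131]
tray_padlock [ 0.423 -0.109] [ 0.435 -0.106]
tray_knob [ 0.597 -0.345] [ 0.599 -0.338]
tray_doorstop [ 0.427 -0.344] [ 0.429 -0.338]
jar [0.523 0.23 ] [0.515 0.236]
ink [ 0.523 -0.238] [ 0.525 -0.23 ]
```

View pics/ot.png

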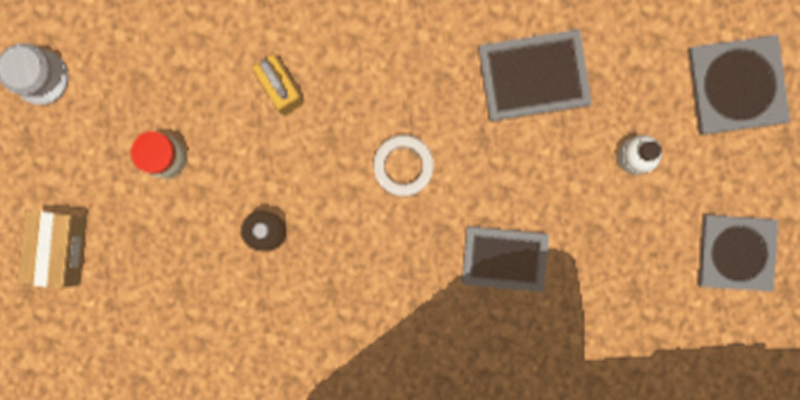

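View pics/sc.png

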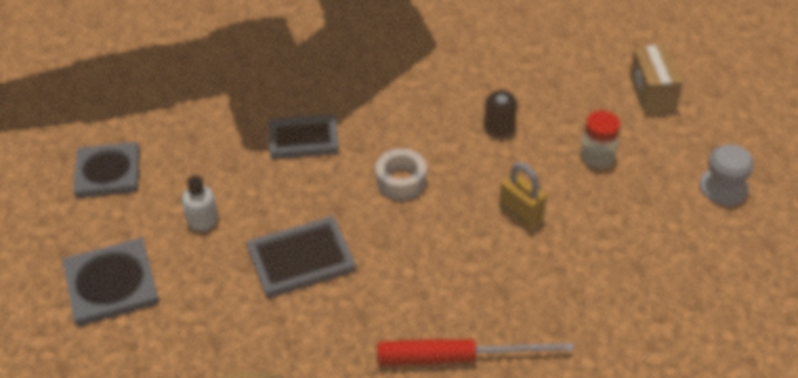

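Run:
```python
from h import *
a=vision.capture("top")
o=ortho(a,.012,.28,.68,-.45,.4,1);hsv=cv2.cvtColor(o,cv2.COLOR_BGR2HSV)
for n,(x,y) in dict(tc=(.602,-.137),tp=(.422,-.107),tk=(.597,-.342),td=(.427,-.34)).items():
    m=np.zeros(o.shape[:2],np.uint8);r,c=int((.68-x)*1000),int((.4-y)*1000)
    m[r-62:r+62,c-62:c+62]=(hsv[r-62:r+62,c-62:c+62,1]<90)*255
    m=cv2.morphologyEx(m,cv2.MORPH_CLOSE,np.ones((5,5)))
    C=max(cv2.findContours(m,cv2.RETR_EXTERNAL,cv2.CHAIN_APPROX_NONE)[0],key=cv2.contourArea)
    (u,v),s,g=cv2.minAreaRect(C)
    print(n,"x",round(.68-v/1000,4),"y",round(.4-u/1000,4),s,g)
T=[]
for z,x,y in((.048,.43,.35),(.044,.59,.118),(.046,.605,.36),(.046,.448,.134)):
    t=cv2.resize(ortho(a,z,x-.045,x+.045,y-.06,y+.06,.5),None,fx=1.6,fy=1.6,interpolation=cv2.INTER_CUBIC)
    for k in range(0,t.shape[1],32): cv2.line(t,(k,0),(k,6),(255,255,255))
    for k in range(0,t.shape[0],32): cv2.line(t,(0,k),(6,k),(255,255,255))
    T.append(t)
cv2.imwrite("pics/objs.png",np.vstack([np.hstack(T[:2]),np.hstack(T[2:])]))
```

```text
tc x 0.6052 y -0.1347 (77.25736236572266, 103.2072982788086) 80.90972137451172
tp x 0.4216 y -0.1054 (83.38341522216797, 59.029300689697266) 5.19442892074585
tk x 0.5957 y -0.3391 (88.96978759765625, 90.91236114501953) 82.1847152709961
td x 0.4274 y -0.3384 (74.59565734863281, 73.0282211303711) 4.085616588592529Traceback (most recent call last):
  File "<stdin>", line 17, in <module>
    return _nx.concatenate(arrs, 1, dtype=dtype, casting=casting)
           ~~~~~~~~~~~~~~~^^^^^^^^^^^^^^^^^^^^^^^^^^^^^^^^^^^^^^^
ValueError: all the input array dimensions except for the concatenation axis must match exactly, but along dimension 0, the array at index 0 has size 286 and the array at index 1 has size 288
```

```bash
sed -i 's/w=int(\(.*\)\/mm);h=int(\(.*\)\/mm)$/w=round(\1\/mm);h=round(\2\/mm)/' h.py
python3 - <<'E'
from h import *
a=vision.capture("top")
T=[]
for z,x,y in((.048,.43,.35),(.044,.59,.118),(.046,.605,.36),(.046,.448,.134)):
    t=cv2.resize(ortho(a,z,x-.045,x+.045,y-.06,y+.06,.5),None,fx=1.6,fy=1.6,interpolation=cv2.INTER_CUBIC)
    for k in range(0,t.shape[1],32): cv2.line(t,(k,0),(k,6),(255,255,255))
    for k in range(0,t.shape[0],32): cv2.line(t,(0,k),(6,k),(255,255,255))
    T.append(t)
cv2.imwrite("pics/objs.png",np.vstack([np.hstack(T[:2]),np.hstack(T[2:])]))
E
```

```text
(no output)
```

View pics/objs.png

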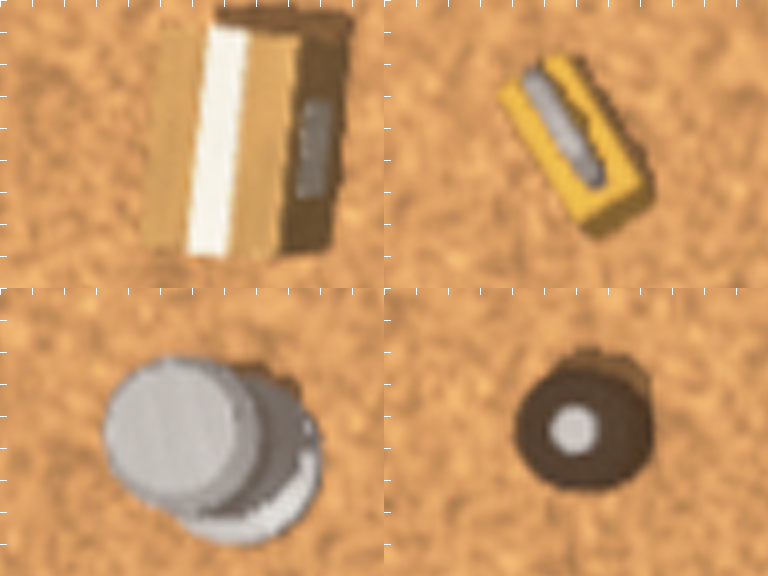

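```bash
cat > go.py <<'E'
import sys,numpy as np
from scipy.spatial.transform import Rotation as R
from rig import monitor
# usage: go.py x y z psi [...more waypoints]; z is of the TCP; deltas from the present pose in tool axes
s=monitor.sense();q=s["tcp_rot"];A=R.from_quat([q[1],q[2],q[3],q[0]]);M=A.as_matrix()
print("t",round(s["clock"],2),"pos",np.round(s["position"],4),"psi",round(np.degrees(np.arctan2(M[1,0],M[0,0])),1),"w",round(s["gripper_width"],4),"gf",s["gripper_force"],"F",np.round(s["ft_force"],1),"j",np.round(s["joint_pos"],2))
v=list(map(float,sys.argv[1:]))
for i in range(0,len(v),4):
    x,y,z,p=v[i:i+4];p=np.radians(p);c,n=np.cos(p),np.sin(p)
    B=R.from_matrix(np.array([[c,n,0],[n,-c,0],[0,0,-1]]))
    print(np.round(M.T@(np.array([x,y,z])-s["position"])*1000,1),np.round((A.inv()*B).as_rotvec(),3))
E
python3 go.py .43 -.16 .36 95 .4306 .3406 .30 174.8
```

```text
t 2.3 pos [ 0.1455 -0.5563  0.4047] psi 14.7 w 0.0854 gf 0.0 F [ 1.3 -0.4  0.5] j [-1.45  0.31  0.05  1.3   0.    1.43]
[ 375.5 -311.4   44.7] [ 0.     0.    -1.402]
[ 502.8 -795.6  104.6] [ 0.     0.    -2.795]
```

Request:
arm_command(
  increments=[
    [[20,-15,2,0,0,-0.08,1],[55,-45,6,0,0,-0.22,1],[95,-78,12,0,0,-0.37,1],[135,-112,18,0,0,-0.52,1],[178,-147,24,0,0,-0.67,1],[220,-182,30,0,0,-0.82,1],[262,-217,36,0,0,-0.97,1],[302,-250,40,0,0,-1.12,1],[340,-282,44,0,0,-1.27,1],[375,-311,45,0,0,-1.4,1]],
  ],
)

```text
clock: 3.3
position: [0.4198, -0.1734, 0.3605]
tcp_rot: [0.0, 0.674, 0.738, 0.0]
ft_force: [1.4, -0.9, 0.3]
gripper_width: 0.0855
gripper_force: 0.0
```

```bash
python3 go.py .4306 .3406 .28 174.8
```

```text
t 3.3 pos [ 0.4198 -0.1734  0.3605] psi 95.2 w 0.0855 gf 0.0 F [ 1.4 -0.9  0.3] j [-0.57  0.1  -0.33  1.14 -0.    0.91]
[510.9  57.2  80.2] [ 0.00e+00  1.00e-03 -1.39e+00]
```

Request:
arm_command(
  increments=[
    [[45,4,5,0,0,-0.13,1],[95,8,12,0,0,-0.27,1],[145,13,20,0,0,-0.41,1],[195,17,30,0,0,-0.55,1],[245,21,40,0,0,-0.69,1],[295,26,50,0,0,-0.83,1],[345,30,60,0,0,-0.97,1],[395,34,68,0,0,-1.11,1],[445,39,75,0,0,-1.25,1],[490,43,80,0,0,-1.39,1]],
  ],
)

```text
clock: 4.3
position: [0.4199, 0.3156, 0.2805]
tcp_rot: [0.0, 0.045, 0.999, -0.0]
ft_force: [1.2, 0.0, -0.4]
gripper_width: 0.0856
gripper_force: 0.0
```

```bash
python3 - <<'E'
from h import *
b=vision.capture("scene");cv2.imwrite("pics/s1.png",cv2.resize(b["image"][60:300,200:520],None,fx=2,fy=2,interpolation=cv2.INTER_CUBIC))
E
python3 go.py .4306 .3406 .185 174.8
```

```text
t 4.35 pos [0.4199 0.3214 0.2798] psi 175.5 w 0.0854 gf 0.0 F [2.5 5.6 0.2] j [ 0.5   0.29 -0.3   0.98  0.    0.58]
[-9.1 19.5 95. ] [0.005 0.001 0.012]
```

Request:
arm_command(
  increments=[
    [[-5,8,5,0,0,0.01,1],[-9,16,15,0,0,0.01,1],[-9,19,25,0,0,0.01,1],[-9,19,30,0,0,0.01,1],[-9,19,30,0,0,0.01,1],[-9,19,30,0,0,0.01,1],[-9,19,30,0,0,0.01,1],[-9,19,30,0,0,0.01,1],[-9,19,30,0,0,0.01,1],[-9,19,30,0,0,0.01,1]],
  ],
)

```text
clock: 5.35
position: [0.4311, 0.3315, 0.2511]
tcp_rot: [0.0, 0.053, 0.999, 0.0]
ft_force: [-0.1, -0.0, -0.0]
gripper_width: 0.0856
gripper_force: 0.0
```

```bash
python3 - <<'E'
from h import *
b=vision.capture("scene");cv2.imwrite("pics/s1.png",cv2.resize(b["image"][60:300,200:520],None,fx=2,fy=2,interpolation=cv2.INTER_CUBIC))
E
python3 go.py .4306 .3406 .185 174.8
```

```text
t 5.4 pos [0.4311 0.3315 0.251 ] psi 173.9 w 0.0852 gf 0.0 F [-0.2  0.2  0.2] j [ 0.51  0.35 -0.3   0.92 -0.    0.61]
[ 1.5  9.  66. ] [ 0.     0.    -0.015]
```

View pics/s1.png

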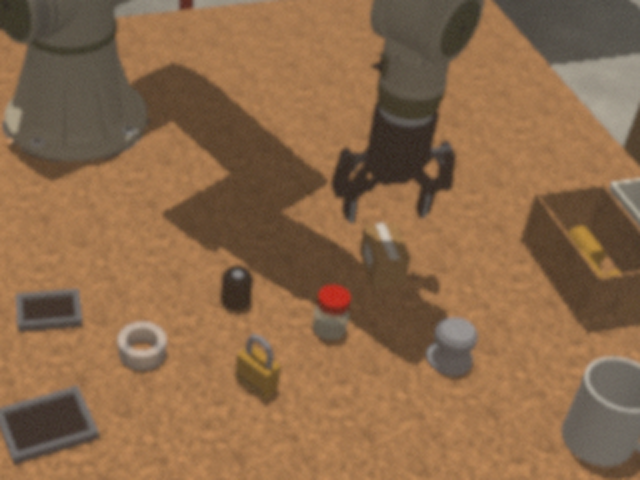

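The picture shows the open gripper hovering over the carton (about 385,250 in the crop), clear of the jar and the knob. Now it descends.

Request:
arm_command(
  increments=[
    [[1,5,2,0,0,-0.01,1],[1.5,9,8,0,0,-0.015,1],[1.5,9,18,0,0,-0.015,1],[1.5,9,30,0,0,-0.015,1],[1.5,9,42,0,0,-0.015,1],[1.5,9,53,0,0,-0.015,1],[1.5,9,62,0,0,-0.015,1],[1.5,9,66,0,0,-0.015,1],[1.5,9,66,0,0,-0.015,0.4],[1.5,9,66,0,0,-0.015,0.2]],
  ],
)

```text
clock: 6.4
position: [0.4307, 0.3407, 0.185]
tcp_rot: [0.0, 0.045, 0.999, 0.0]
ft_force: [-0.0, -0.8, -0.2]
gripper_width: 0.0586
gripper_force: 0.0
```

Request:
arm_command(
  increments=[
    [[0,0,0,0,0,0,0],[0,0,0,0,0,0,0],[0,0,0,0,0,0,0],[0,0,0,0,0,0,0],[0,0,0,0,0,0,0],[0,0,0,0,0,0,0],[0,0,0,0,0,0,0],[0,0,-3,0,0,0,0],[0,0,-8,0,0,0,0],[0,0,-15,0,0,0,0]],
  ],
)

```text
clock: 7.4
position: [0.43, 0.3403, 0.1994]
tcp_rot: [-0.001, 0.045, 0.999, -0.001]
ft_force: [0.8, -0.5, -1.9]
gripper_width: 0.0433
gripper_force: 61.5
```

```bash
python3 go.py .5 .2 .33 140 .6052 -.1347 .33 99.1
```

```text
t 7.4 pos [0.43   0.3403 0.1994] psi 174.8 w 0.0433 gf 61.49375796318054 F [ 0.8 -0.5 -1.9] j [ 0.52  0.41 -0.35  0.81 -0.    0.61]
[ -82.2 -133.5 -130.6] [-0.002 -0.001  0.607]
[-217.3 -457.3 -130.4] [-2.000e-03 -1.000e-03  1.321e+00]
```

Request:
arm_command(
  increments=[
    [[0,0,-25,0,0,0,0],[0,0,-60,0,0,0,0],[-2,-5,-90,0,0,0,0],[-8,-15,-105,0,0,0.05,0],[-18,-37,-110,0,0,0.13,0],[-32,-67,-110,0,0,0.23,0],[-48,-100,-110,0,0,0.33,0],[-63,-133,-110,0,0,0.43,0],[-79,-166,-110,0,0,0.53,0],[-95,-200,-110,0,0,0.63,0]],
  ],
)

```text
clock: 8.4
position: [0.5071, 0.1315, 0.3101]
tcp_rot: [-0.0, 0.354, 0.935, -0.0]
ft_force: [-0.2, -0.1, -2.0]
gripper_width: 0.0435
gripper_force: 61.4
```

```bash
python3 go.py .6052 -.1347 .31 99.1
```

```text
t 8.4 pos [0.5071 0.1315 0.3101] psi 138.5 w 0.0435 gf 61.39190196990967 F [-0.2 -0.1 -2. ] j [ 0.1   0.26 -0.26  1.05 -0.    0.83]
[-2.499e+02 -1.343e+02  1.000e-01] [-0.     0.     0.687]
```

Request:
arm_command(
  increments=[
    [[-30,-16,0,0,0,0.09,0],[-65,-35,0,0,0,0.18,0],[-105,-56,0,0,0,0.28,0],[-145,-78,0,0,0,0.38,0],[-185,-99,0,0,0,0.48,0],[-215,-115,0,0,0,0.58,0],[-237,-127,0,0,0,0.66,0],[-247,-133,10,0,0,0.69,0],[-250,-134,20,0,0,0.69,0],[-250,-134,30,0,0,0.69,0]],
  ],
)

```text
clock: 9.4
position: [0.6058, -0.1322, 0.2783]
tcp_rot: [-0.001, 0.648, 0.762, -0.0]
ft_force: [-0.0, -0.4, -1.3]
gripper_width: 0.0434
gripper_force: 61.4
```

Request:
arm_command(
  increments=[
    [[0,0,5,0,0,0,0],[0,0,10,0,0,0,0],[0,0,20,0,0,0,0],[0,0,30,0,0,0,0],[0,0,30,0,0,0,0],[0,0,30,0,0,0,0],[0,0,30,0,0,0,0],[0,0,30,0,0,0,0],[0,0,30,0,0,0,0],[0,0,30,0,0,0,0]],
  ],
)

```text
clock: 10.4
position: [0.6065, -0.1329, 0.2501]
tcp_rot: [0.0, 0.648, 0.761, 0.0]
ft_force: [-0.9, 0.4, -1.5]
gripper_width: 0.0433
gripper_force: 61.4
```

```bash
python3 go.py .6052 -.1347 .191 99.1
```

```text
t 10.4 pos [ 0.6065 -0.1329  0.2501] psi 99.2 w 0.0433 gf 61.42922043800354 F [-0.9  0.4 -1.5] j [-0.34  0.48 -0.09  1.   -0.    1.07]
[-1.5 -1.6 59.1] [0.    0.    0.001]
```

Request:
arm_command(
  increments=[
    [[-1,-1,8,0,0,0,0],[-1.5,-1.5,20,0,0,0,0],[-1.5,-1.5,32,0,0,0,0],[-1.5,-1.5,43,0,0,0,0],[-1.5,-1.5,50,0,0,0,0],[-1.5,-1.5,54,0,0,0,0],[-1.5,-1.5,57,0,0,0,0],[-1.5,-1.5,59,0,0,0,0],[-1.5,-1.5,59,0,0,0,0],[-1.5,-1.5,59,0,0,0,0]],
  ],
)

```text
clock: 11.4
position: [0.6053, -0.1346, 0.1912]
tcp_rot: [0.0, 0.648, 0.761, 0.0]
ft_force: [-0.4, -1.0, -2.2]
gripper_width: 0.0433
gripper_force: 61.6
```

```bash
python3 - <<'E'
from h import *
b=vision.capture("scene");cv2.imwrite("pics/s2.png",cv2.resize(b["image"][170:350,100:340],None,fx=3,fy=3,interpolation=cv2.INTER_CUBIC))
E
python3 go.py .6052 -.1347 .191 99.1
```

```text
t 11.45 pos [ 0.6053 -0.1346  0.1913] psi 99.2 w 0.0431 gf 61.6399884223938 F [ 0.3 -0.4 -1.7] j [-0.35  0.54 -0.16  0.87 -0.    1.06]
[-0.1 -0.1  0.3] [0.001 0.001 0.001]
```

View pics/s2.png

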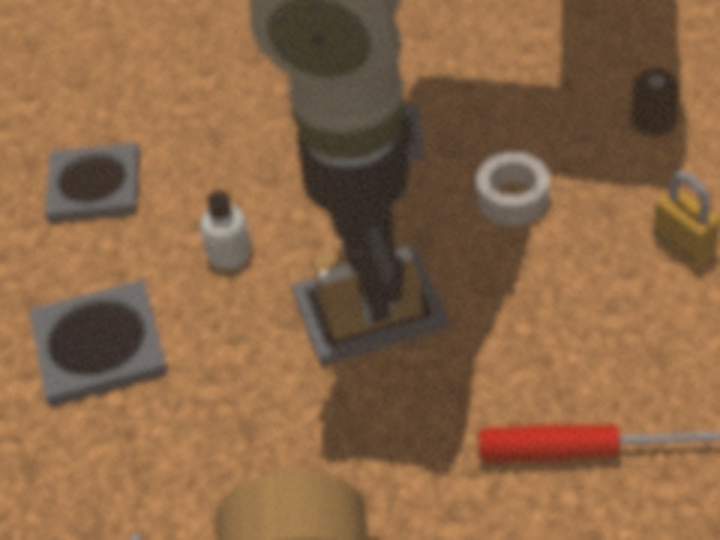

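The carton sits inside the large oblong recess (about 370,300) with clearance all round. I'll lower it the last millimetre, release and rise.

Request:
arm_command(
  increments=[
    [[0,0,0.5,0,0,0,0],[0,0,1.2,0,0,0,0],[0,0,1.2,0,0,0,0.3],[0,0,1.2,0,0,0,0.6],[0,0,1.2,0,0,0,1],[0,0,1.2,0,0,0,1],[0,0,1.2,0,0,0,1],[0,0,0,0,0,0,1],[0,0,-15,0,0,0,1],[0,0,-40,0,0,0,1]],
  ],
)

```text
clock: 12.45
position: [0.6042, -0.1342, 0.2293]
tcp_rot: [-0.002, 0.648, 0.761, -0.001]
ft_force: [-0.2, -0.3, -0.3]
gripper_width: 0.085
gripper_force: 0.0
```

```bash
python3 go.py .592 .118 .33 34.8
```

```text
t 12.45 pos [ 0.6042 -0.1342  0.2293] psi 99.2 w 0.085 gf 0.0 F [-0.2 -0.3 -0.3] j [-0.35  0.5  -0.12  0.96 -0.    1.06]
[ 251.2   27.7 -100.3] [-0.004  0.     1.123]
```

Request:
arm_command(
  increments=[
    [[5,0,-25,0,0,0.05,1],[25,3,-45,0,0,0.17,1],[60,6,-55,0,0,0.31,1],[100,11,-55,0,0,0.45,1],[140,15,-55,0,0,0.59,1],[180,19,-55,0,0,0.73,1],[215,23,-55,0,0,0.87,1],[240,26,-55,0,0,1.0,1],[249,27,-55,0,0,1.1,1],[251,27.5,-55,0,0,1.12,1]],
  ],
)

```text
clock: 13.45
position: [0.5921, 0.1192, 0.2858]
tcp_rot: [0.0, 0.954, 0.301, 0.0]
ft_force: [-0.0, -0.9, 0.2]
gripper_width: 0.0858
gripper_force: 0.0
```

Request:
arm_command(
  increments=[
    [[0,0,0,0,0,0,1],[0,0,0,0,0,0,1],[0,0,0,0,0,0,1],[0,0,0,0,0,0,1],[0,0,0,0,0,0,1],[0,0,0,0,0,0,1],[0,0,0,0,0,0,1],[0,0,0,0,0,0,1],[0,0,0,0,0,0,1],[0,0,0,0,0,0,1]],
  ],
)

```text
clock: 14.45
position: [0.5923, 0.1177, 0.2858]
tcp_rot: [0.0, 0.954, 0.301, -0.0]
ft_force: [-0.4, -0.0, -0.0]
gripper_width: 0.0854
gripper_force: 0.0
```

```bash
python3 go.py .592 .118 .189 34.8
python3 - <<'E'
from h import *
b=vision.capture("scene");cv2.imwrite("pics/s3.png",cv2.resize(b["image"][130:330,180:440],None,fx=3,fy=3,interpolation=cv2.INTER_CUBIC))
from rig import spot_point
print(spot_point("padlock","scene"),spot_point("carton","scene"))
# predicted padlock outline in the scene
c,n=np.cos(np.radians(34.8)),np.sin(np.radians(34.8))
Q=np.array([[.592+a*c-e*n,.118+a*n+e*c,z] for z in(0,.044) for a,e in((.025,.013),(.025,-.013),(-.025,-.013),(-.025,.013))])
p=(P(b,Q)-[180,130])*3;im=cv2.imread("pics/s3.png")
for k in p.astype(int):cv2.circle(im,tuple(map(int,k)),3,(0,0,255),-1)
cv2.imwrite("pics/s3.png",im)
E
```

```text
t 14.45 pos [0.5923 0.1177 0.2858] psi 35.0 w 0.0854 gf 0.0 F [-0.4 -0.  -0. ] j [ 0.06  0.43 -0.09  1.06 -0.    2.59]
[-0.1 -0.4 96.8] [0.    0.    0.004]
[{'centre': [327.4, 252.6], 'p': 0.72}] [{'centre': [225.7, 269.1], 'p': 0.76}]
```

View pics/s3.png

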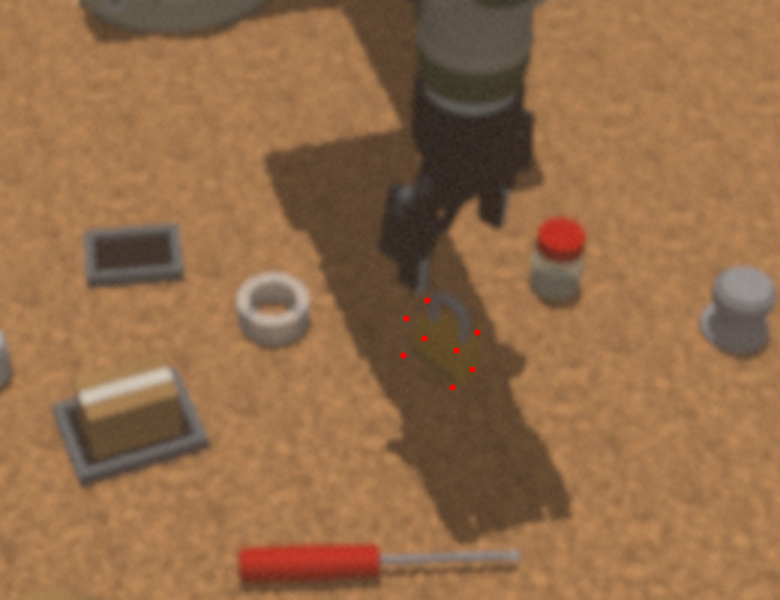

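The carton stands upright in its tray (130,415). The predicted padlock corners match the padlock (440,340) to about 2 mm. Descending to grip it.

Request:
arm_command(
  increments=[
    [[0,0,5,0,0,0,1],[0,0,15,0,0,0,1],[0,0,30,0,0,0,1],[0,0,48,0,0,0,1],[0,0,66,0,0,0,1],[0,0,82,0,0,0,1],[0,0,92,0,0,0,1],[0,0,97,0,0,0,1],[0,0,97,0,0,0,0.5],[0,0,97,0,0,0,0.2]],
  ],
)

```text
clock: 15.6
position: [0.5926, 0.1177, 0.1893]
tcp_rot: [0.0, 0.954, 0.301, 0.0]
ft_force: [-0.3, 0.0, 0.3]
gripper_width: 0.0589
gripper_force: 0.0
```

Request:
arm_command(
  increments=[
    [[0,0,0,0,0,0,0],[0,0,0,0,0,0,0],[0,0,0,0,0,0,0],[0,0,0,0,0,0,0],[0,0,0,0,0,0,0],[0,0,0,0,0,0,0],[0,0,0,0,0,0,0],[0,0,-3,0,0,0,0],[0,0,-10,0,0,0,0],[0,0,-20,0,0,0,0]],
  ],
)

```text
clock: 16.6
position: [0.5917, 0.1175, 0.2083]
tcp_rot: [-0.0, 0.954, 0.301, -0.001]
ft_force: [-0.8, 0.1, -2.7]
gripper_width: 0.025
gripper_force: 59.6
```

```bash
python3 go.py .53 .03 .31 55 .4216 -.1054 .31 84.8
```

```text
t 16.6 pos [0.5917 0.1175 0.2083] psi 35.0 w 0.025 gf 59.6244478225708 F [-0.8  0.1 -2.7] j [ 0.06  0.49 -0.19  0.89 -0.    2.59]
[-100.9   36.2 -101.6] [-0.002  0.002 -0.349]
[-267.4   85.  -101.2] [-0.002  0.002 -0.869]
```

Request:
arm_command(
  increments=[
    [[0,0,-25,0,0,0,0],[0,0,-60,0,0,0,0],[-10,3,-90,0,0,-0.03,0],[-35,11,-100,0,0,-0.11,0],[-72,23,-100,0,0,-0.23,0],[-115,36,-100,0,0,-0.37,0],[-158,50,-100,0,0,-0.51,0],[-200,64,-100,0,0,-0.65,0],[-235,75,-100,0,0,-0.77,0],[-258,82,-100,0,0,-0.84,0]],
  ],
)

```text
clock: 17.6
position: [0.4262, -0.0989, 0.3094]
tcp_rot: [0.0, 0.747, 0.664, -0.0]
ft_force: [0.6, -0.3, -3.8]
gripper_width: 0.0253
gripper_force: 59.6
```

Request:
arm_command(
  increments=[
    [[-7,-1,0,0,0,-0.03,0],[-9,-2,10,0,0,-0.03,0],[-9,-2,20,0,0,-0.03,0],[-9,-2,30,0,0,-0.03,0],[-9,-2,40,0,0,-0.03,0],[-9,-2,50,0,0,-0.03,0],[-9,-2,50,0,0,-0.03,0],[-9,-2,50,0,0,-0.03,0],[-9,-2,50,0,0,-0.03,0],[-9,-2,50,0,0,-0.03,0]],
  ],
)

```text
clock: 18.6
position: [0.4252, -0.1063, 0.2593]
tcp_rot: [0.001, 0.738, 0.675, 0.0]
ft_force: [0.0, 0.2, -3.2]
gripper_width: 0.0254
gripper_force: 59.5
```

```bash
python3 go.py .4216 -.1054 .195 84.8;  python3 - <<'E'
from h import *
a=vision.capture("top")
o=ortho(a,.012,.36,.66,-.2,-.02,.5);hsv=cv2.cvtColor(o,cv2.COLOR_BGR2HSV)
cv2.imwrite("pics/t4.png",o)
E
```

```text
t 18.6 pos [ 0.4252 -0.1063  0.2593] psi 84.8 w 0.0254 gf 59.49591636657715 F [ 0.   0.2 -3.2] j [-0.43  0.16 -0.54  0.88 -0.    1.23]
[ 0.6 -3.8 64.3] [0.001 0.    0.001]
```

View pics/t4.png

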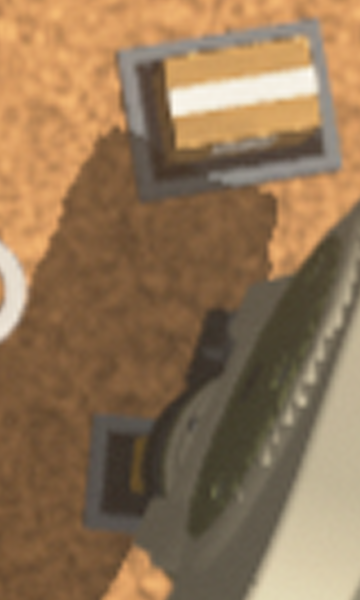

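Request:
arm_command(
  increments=[
    [[0.3,-2,5,0,0,0,0],[0.6,-3.8,15,0,0,0,0],[0.6,-3.8,27,0,0,0,0],[0.6,-3.8,38,0,0,0,0],[0.6,-3.8,47,0,0,0,0],[0.6,-3.8,52,0,0,0,0],[0.6,-3.8,54,0,0,0,0],[0.6,-3.8,54,0,0,0,0],[0.6,-3.8,54,0,0,0,0],[0.6,-3.8,54,0,0,0,0]],
  ],
)

```text
clock: 19.65
position: [0.4215, -0.1054, 0.2052]
tcp_rot: [0.0, 0.738, 0.675, 0.0]
ft_force: [-0.0, -0.6, -2.3]
gripper_width: 0.025
gripper_force: 59.5
```

```bash
python3 go.py .4216 -.1054 .195 84.8;  python3 - <<'E'
from h import *
b=vision.capture("scene");im=cv2.resize(b["image"][150:270,160:300],None,fx=5,fy=5,interpolation=cv2.INTER_CUBIC)
cv2.imwrite("pics/s4.png",im)
E
```

```text
t 19.65 pos [ 0.4215 -0.1054  0.2052] psi 84.8 w 0.025 gf 59.495322704315186 F [-0.  -0.6 -2.3] j [-0.43  0.22 -0.62  0.73 -0.    1.23]
[ 0.   0.1 10.2] [0.001 0.    0.001]
```

View pics/s4.png

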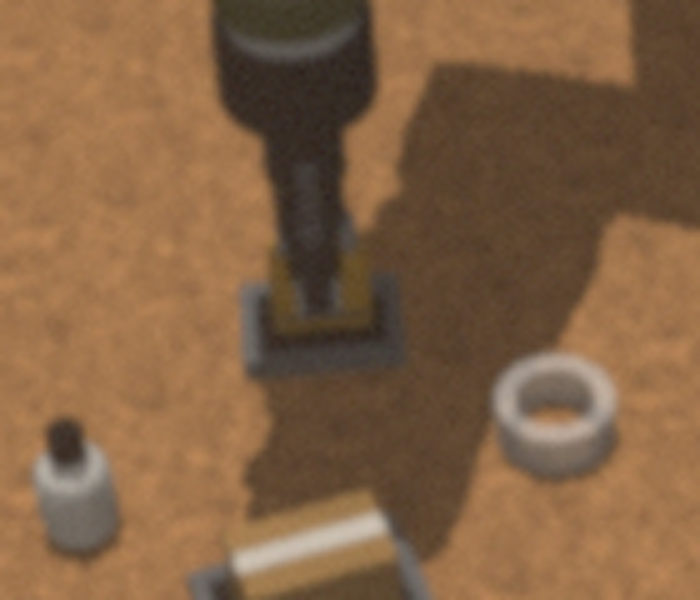

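The padlock (320,310) is over the small oblong recess with margin on every side. Lowering it in.

Request:
arm_command(
  increments=[
    [[0,0,2,0,0,0,0],[0,0,4,0,0,0,0],[0,0,6,0,0,0,0],[0,0,8,0,0,0,0],[0,0,9,0,0,0,0],[0,0,10,0,0,0,0],[0,0,10.5,0,0,0,0],[0,0,11,0,0,0,0],[0,0,11,0,0,0,0],[0,0,11,0,0,0,0]],
  ],
)

```text
clock: 20.7
position: [0.4211, -0.1052, 0.1947]
tcp_rot: [0.0, 0.738, 0.675, -0.0]
ft_force: [-4.1, 1.2, 9.3]
gripper_width: 0.0249
gripper_force: 61.3
```

Request:
arm_command(
  increments=[
    [[0,0,0,0,0,0,0.2],[0,0,0,0,0,0,0.4],[0,0,0,0,0,0,0.7],[0,0,0,0,0,0,1],[0,0,0,0,0,0,1],[0,0,0,0,0,0,1],[0,0,-5,0,0,0,1],[0,0,-20,0,0,0,1],[0,0,-50,0,0,0,1],[0,0,-90,0,0,0,1]],
  ],
)

```text
clock: 21.7
position: [0.4203, -0.1049, 0.2837]
tcp_rot: [-0.002, 0.738, 0.675, -0.001]
ft_force: [0.3, -0.5, -0.3]
gripper_width: 0.0855
gripper_force: 0.0
```

```bash
python3 go.py .605 .3615 .30 84.8
```

```text
t 21.7 pos [ 0.4203 -0.1049  0.2837] psi 84.8 w 0.0855 gf 0.0 F [ 0.3 -0.5 -0.3] j [-0.43  0.12 -0.51  0.94 -0.    1.23]
[481.1 142.  -16.2] [-0.004 -0.001  0.001]
```

Request:
arm_command(
  increments=[
    [[20,6,-8,0,0,0,1],[60,18,-16,0,0,0,1],[105,31,-16,0,0,0,1],[150,44,-16,0,0,0,1],[195,58,-16,0,0,0,1],[240,71,-16,0,0,0,1],[285,84,-16,0,0,0,1],[330,97,-16,0,0,0,1],[372,110,-16,0,0,0,1],[410,121,-16,0,0,0,1]],
  ],
)

```text
clock: 22.7
position: [0.5789, 0.2945, 0.2999]
tcp_rot: [0.0, 0.738, 0.675, 0.0]
ft_force: [1.0, -0.5, 0.4]
gripper_width: 0.0854
gripper_force: 0.0
```

Request:
arm_command(
  increments=[
    [[30,9,0,0,0,0,1],[55,16,0,0,0,0,1],[68,20,0,0,0,0,1],[71,21,0,0,0,0,1],[71,21,0,0,0,0,1],[71,21,0,0,0,0,1],[71,21,0,0,0,0,1],[71,21,0,0,0,0,1],[71,21,0,0,0,0,1],[71,21,0,0,0,0,1]],
  ],
)

```text
clock: 23.7
position: [0.6059, 0.3607, 0.3]
tcp_rot: [0.0, 0.738, 0.674, 0.0]
ft_force: [0.8, -0.3, -0.0]
gripper_width: 0.0854
gripper_force: 0.0
```

```bash
python3 go.py .605 .3615 .196 84.8;  python3 - <<'E'
from h import *
from rig import spot_point
b=vision.capture("scene");im=b["image"].copy()
im=cv2.resize(im[150:330,180:460],None,fx=2.8,fy=2.8,interpolation=cv2.INTER_CUBIC)
t=np.linspace(0,2*np.pi,24)
for z,r in((0.003,.028),(.041,.025)):
    for k in (P(b,np.c_[.605+r*np.cos(t),.3615+r*np.sin(t),0*t+z])-[180,150])*2.8: cv2.circle(im,tuple(map(int,k)),1,(0,0,255),-1)
cv2.imwrite("pics/s5.png",im)
for c in ("padlock","knob"):
  r=spot_point(c,"scene"); print(c,[(W(b,o["centre"],0.005 if c=="padlock" else 0).round(4),o["p"]) for o in r])
E
```

```text
t 23.7 pos [0.6059 0.3607 0.3   ] psi 84.8 w 0.0854 gf 0.0 F [ 0.8 -0.3 -0. ] j [ 0.42  0.61  0.25  1.21 -0.    2.08]
[  0.7  -1.  104. ] [0. 0. 0.]
padlock [(array([[ 0.4414, -0.1096,  0.005 ]]), 0.72), (array([[ 0.6144, -0.1309,  0.005 ]]), 0.31)]
knob [(array([[0.6012, 0.3684, 0.    ]]), 0.82)]
```

View pics/s5.png

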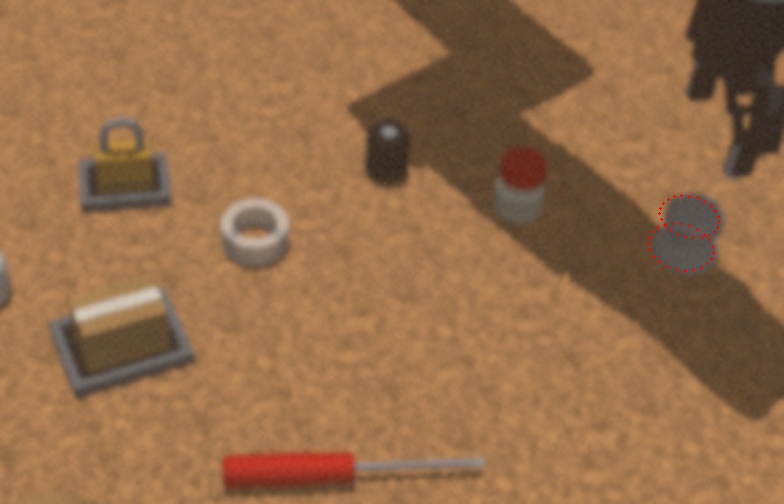

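The padlock stands in its tray (122,165). The projected circles fit the knob (685,230). Descending on the knob.

Request:
arm_command(
  increments=[
    [[0.7,-1,5,0,0,0,1],[0.7,-1,18,0,0,0,1],[0.7,-1,35,0,0,0,1],[0.7,-1,53,0,0,0,1],[0.7,-1,72,0,0,0,1],[0.7,-1,88,0,0,0,1],[0.7,-1,100,0,0,0,1],[0.7,-1,107,0,0,0,1],[0.7,-1,107,0,0,0,0.6],[0.7,-1,107,0,0,0,0.4]],
  ],
)

```text
clock: 24.85
position: [0.6051, 0.3619, 0.1931]
tcp_rot: [0.0, 0.738, 0.675, 0.0]
ft_force: [0.8, -0.7, 0.4]
gripper_width: 0.0591
gripper_force: 0.0
```

Request:
arm_command(
  increments=[
    [[0,0,0,0,0,0,0.2],[0,0,0,0,0,0,0],[0,0,0,0,0,0,0],[0,0,0,0,0,0,0],[0,0,0,0,0,0,0],[0,0,0,0,0,0,0],[0,0,0,0,0,0,0],[0,0,-3,0,0,0,0],[0,0,-10,0,0,0,0],[0,0,-20,0,0,0,0]],
  ],
)

```text
clock: 25.85
position: [0.6043, 0.3615, 0.212]
tcp_rot: [-0.0, 0.738, 0.675, -0.001]
ft_force: [0.6, -0.6, -2.1]
gripper_width: 0.0478
gripper_force: 62.1
```

```bash
python3 go.py .605 0 .30 84.8 .5957 -.3391 .30 84.8
python3 - <<'E'
from h import *
b=vision.capture("scene");cv2.imwrite("pics/s6.png",cv2.resize(b["image"][170:270,360:500],None,fx=4,fy=4,interpolation=cv2.INTER_CUBIC))
E
```

```text
t 25.85 pos [0.6043 0.3615 0.212 ] psi 84.8 w 0.0478 gf 62.0601018704474 F [ 0.6 -0.6 -2.1] j [ 0.43  0.67  0.13  1.04 -0.    2.09]
[-360.1   32.9  -87.5] [-0.002  0.001  0.001]
[-698.7   54.2  -87.1] [-0.002  0.001  0.001]
```

View pics/s6.png

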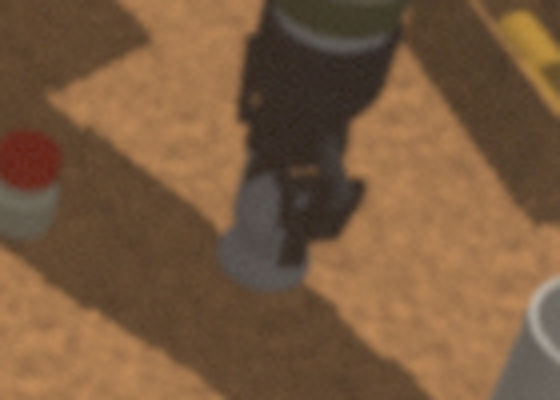

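Run:
```python
from h import *
b=vision.capture("scene");t=np.linspace(0,2*np.pi,90)
for y in(.3575,.3615,.3655):
    p=(P(b,np.c_[.6043+.028*np.cos(t),y+.028*np.sin(t),0*t+.0205])-[360,170])*4
    print(y,p.min(0).round(),p.max(0).round())
```

```text
0.3575 [205. 220.] [299. 287.]
0.3615 [211. 219.] [305. 286.]
0.3655 [217. 218.] [311. 285.]
```

The knob hangs level in the grip, its flange (262,255) about 2 mm toward +y of the tool. I'll carry it over and correct for that.

Request:
arm_command(
  increments=[
    [[0,0,-25,0,0,0,0],[0,0,-60,0,0,0,0],[-10,1,-84,0,0,0,0],[-35,3,-88,0,0,0,0],[-75,6,-88,0,0,0,0],[-120,9,-88,0,0,0,0],[-165,13,-88,0,0,0,0],[-210,16,-88,0,0,0,0],[-255,20,-88,0,0,0,0],[-300,23,-88,0,0,0,0]],
  ],
)

```text
clock: 26.95
position: [0.6006, 0.0592, 0.301]
tcp_rot: [0.0, 0.738, 0.675, 0.0]
ft_force: [-0.0, -0.3, -1.2]
gripper_width: 0.0479
gripper_force: 62.4
```

Request:
arm_command(
  increments=[
    [[-45,3,0,0,0,0,0],[-90,7,0,0,0,0,0],[-135,10,0,0,0,0,0],[-180,14,0,0,0,0,0],[-225,17,0,0,0,0,0],[-270,21,0,0,0,0,0],[-315,25,0,0,0,0,0],[-350,28,0,0,0,0,0],[-375,30,0,0,0,0,0],[-390,31,0,0,0,0,0]],
  ],
)

```text
clock: 27.95
position: [0.5962, -0.3327, 0.3006]
tcp_rot: [0.0, 0.739, 0.674, -0.0]
ft_force: [0.4, 0.6, -2.6]
gripper_width: 0.0476
gripper_force: 62.4
```

```bash
python3 go.py .5957 -.340 .23 84.8
```

```text
t 27.95 pos [ 0.5962 -0.3327  0.3006] psi 84.7 w 0.0476 gf 62.36410418059677 F [ 0.4  0.6 -2.6] j [-0.63  0.57  0.18  1.18 -0.    1.04]
[-7.3  0.1 70.6] [ 0.     0.    -0.002]
```

Request:
arm_command(
  increments=[
    [[-4,0,5,0,0,0,0],[-6,0,18,0,0,0,0],[-6,0,33,0,0,0,0],[-6,0,48,0,0,0,0],[-6,0,63,0,0,0,0],[-6,0,75,0,0,0,0],[-6,0,82,0,0,0,0],[-6,0,85,0,0,0,0],[-6,0,85,0,0,0,0],[-6,0,85,0,0,0,0]],
  ],
)

```text
clock: 28.95
position: [0.5965, -0.3363, 0.2165]
tcp_rot: [0.001, 0.738, 0.675, 0.0]
ft_force: [-0.5, 0.3, -2.1]
gripper_width: 0.0476
gripper_force: 62.4
```

```bash
python3 go.py .5957 -.3405 .199 84.8;python3 - <<'E'
from h import *
b=vision.capture("scene");cv2.imwrite("pics/s7.png",cv2.resize(b["image"][220:340,80:220],None,fx=5,fy=5,interpolation=cv2.INTER_CUBIC))
E
```

```text
t 28.95 pos [ 0.5965 -0.3363  0.2165] psi 84.9 w 0.0476 gf 62.3654697323218 F [-0.5  0.3 -2.1] j [-0.63  0.62  0.07  1.01  0.    1.03]
[-4.2 -0.4 17.5] [0.001 0.001 0.001]
```

View pics/s7.png

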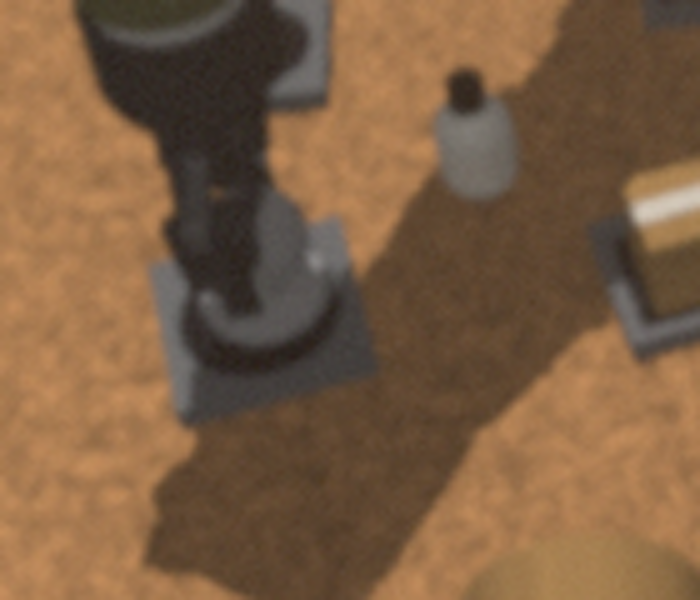

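The flange (270,310) is about 3 mm toward +y of the recess centre (263), which matches the planned -4 mm shift. Lowering.

Request:
arm_command(
  increments=[
    [[-2,0,0,0,0,0,0],[-4,-0.4,0,0,0,0,0],[-4,-0.4,3,0,0,0,0],[-4,-0.4,7,0,0,0,0],[-4,-0.4,11,0,0,0,0],[-4,-0.4,14,0,0,0,0],[-4,-0.4,16,0,0,0,0],[-4,-0.4,17.5,0,0,0,0],[-4,-0.4,18,0,0,0,0],[-4,-0.4,18,0,0,0,0]],
  ],
)

```text
clock: 30.0
position: [0.5951, -0.3399, 0.1992]
tcp_rot: [0.0, 0.738, 0.675, -0.0]
ft_force: [-3.4, 1.7, 6.2]
gripper_width: 0.0477
gripper_force: 63.0
```

Request:
arm_command(
  increments=[
    [[0,0,0,0,0,0,0.5],[0,0,0,0,0,0,0.7],[0,0,0,0,0,0,1],[0,0,0,0,0,0,1],[0,0,0,0,0,0,1],[0,0,-3,0,0,0,1],[0,0,-12,0,0,0,1],[0,0,-35,0,0,0,1],[0,0,-70,0,0,0,1],[0,0,-100,0,0,0,1]],
  ],
)

```text
clock: 31.0
position: [0.5954, -0.3402, 0.2999]
tcp_rot: [0.0, 0.738, 0.675, 0.0]
ft_force: [0.9, -0.1, 0.6]
gripper_width: 0.0854
gripper_force: 0.0
```

```bash
python3 go.py .4486 .1343 .29 84.8
```

```text
t 31.0 pos [ 0.5954 -0.3402  0.2999] psi 84.8 w 0.0854 gf 0.0 F [ 0.9 -0.1  0.6] j [-0.64  0.57  0.19  1.19 -0.    1.02]
[ 459.4 -188.9    9.6] [0.001 0.    0.001]
```

Request:
arm_command(
  increments=[
    [[20,-8,0,0,0,0,1],[58,-24,0,0,0,0,1],[100,-41,0,0,0,0,1],[142,-58,0,0,0,0,1],[184,-76,0,0,0,0,1],[226,-93,0,0,0,0,1],[268,-110,0,0,0,0,1],[310,-127,0,0,0,0,1],[350,-144,0,0,0,0,1],[390,-160,0,0,0,0,1]],
  ],
)

```text
clock: 32.0
position: [0.4704, 0.0642, 0.2989]
tcp_rot: [0.001, 0.738, 0.675, 0.001]
ft_force: [0.2, 0.3, -0.3]
gripper_width: 0.0853
gripper_force: 0.0
```

Request:
arm_command(
  increments=[
    [[35,-14,0,0,0,0,1],[55,-23,0,0,0,0,1],[66,-27,5,0,0,0,1],[69,-29,10,0,0,0,1],[69,-29,10,0,0,0,1],[69,-29,10,0,0,0,1],[69,-29,10,0,0,0,1],[69,-29,10,0,0,0,1],[69,-29,10,0,0,0,1],[69,-29,10,0,0,0,1]],
  ],
)

```text
clock: 33.0
position: [0.4486, 0.1337, 0.2878]
tcp_rot: [0.0, 0.738, 0.674, 0.0]
ft_force: [-0.6, 0.5, 1.3]
gripper_width: 0.0854
gripper_force: 0.0
```

```bash
python3 go.py .4486 .1343 .183 84.8;python3 - <<'E'
from h import *
b=vision.capture("scene");im=cv2.resize(b["image"][150:320,100:380],None,fx=2.8,fy=2.8,interpolation=cv2.INTER_CUBIC)
t=np.linspace(0,2*np.pi,24)
for z in(0,.04):
    for k in (P(b,np.c_[.4486+.02*np.cos(t),.1343+.02*np.sin(t),0*t+z])-[100,150])*2.8: cv2.circle(im,tuple(map(int,k)),1,(0,0,255),-1)
cv2.imwrite("pics/s8.png",im)
E
```

```text
t 33.0 pos [0.4486 0.1337 0.2878] psi 84.8 w 0.0854 gf 0.0 F [-0.6  0.5  1.3] j [ 0.12  0.18 -0.43  0.96 -0.    1.78]
[  0.7  -0.  104.8] [0. 0. 0.]
```

View pics/s8.png

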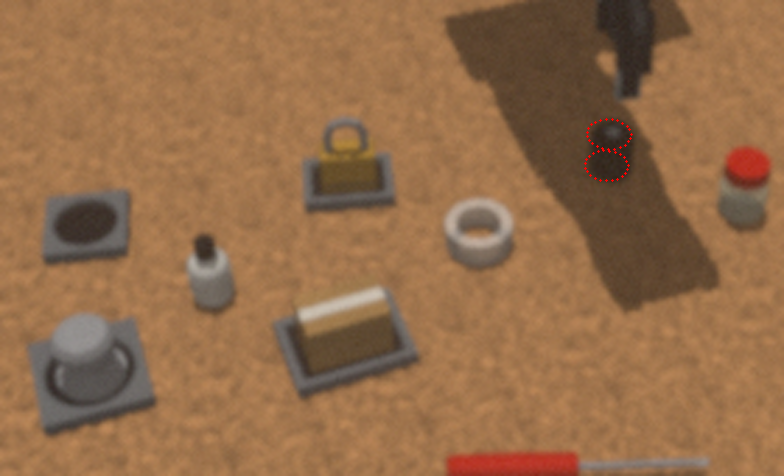

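The knob stands in its tray (90,365), and the doorstop (608,150) matches its projected outline. Grasping it.

Request:
arm_command(
  increments=[
    [[1.5,0,5,0,0,0,1],[1.5,0,18,0,0,0,1],[1.5,0,35,0,0,0,1],[1.5,0,53,0,0,0,1],[1.5,0,72,0,0,0,1],[1.5,0,88,0,0,0,1],[1.5,0,100,0,0,0,1],[1.5,0,105,0,0,0,1],[1.5,0,105,0,0,0,0.6],[1.5,0,105,0,0,0,0.3]],
  ],
)

```text
clock: 34.05
position: [0.4488, 0.1355, 0.1831]
tcp_rot: [0.0, 0.738, 0.675, 0.0]
ft_force: [-0.5, -0.0, 0.3]
gripper_width: 0.0596
gripper_force: 0.0
```

Request:
arm_command(
  increments=[
    [[0,0,0,0,0,0,0],[0,0,0,0,0,0,0],[0,0,0,0,0,0,0],[0,0,0,0,0,0,0],[0,0,0,0,0,0,0],[0,0,0,0,0,0,0],[0,0,-3,0,0,0,0],[0,0,-15,0,0,0,0],[0,0,-45,0,0,0,0],[0,0,-85,0,0,0,0]],
  ],
)

```text
clock: 35.05
position: [0.4473, 0.1353, 0.2672]
tcp_rot: [-0.001, 0.738, 0.675, -0.002]
ft_force: [0.8, 0.1, -1.7]
gripper_width: 0.0382
gripper_force: 60.5
```

```bash
python3 go.py .46 -.1 .3 84.8 .4274 -.3384 .3 84.8
```

```text
t 35.05 pos [0.4473 0.1353 0.2672] psi 84.8 w 0.0382 gf 60.45423005707562 F [ 0.8  0.1 -1.7] j [ 0.12  0.2  -0.46  0.92 -0.    1.78]
[-233.2   33.6  -32.7] [-0.004  0.001  0.001]
[-473.6   22.6  -32.4] [-0.004  0.001  0.001]
```

Request:
arm_command(
  increments=[
    [[-8,0,-20,0,0,0,0],[-35,2,-33,0,0,0,0],[-75,4,-35,0,0,0,0],[-120,6,-35,0,0,0,0],[-165,8,-35,0,0,0,0],[-210,10,-35,0,0,0,0],[-255,12,-35,0,0,0,0],[-300,14,-35,0,0,0,0],[-345,16,-35,0,0,0,0],[-385,18,-35,0,0,0,0]],
  ],
)

```text
clock: 36.05
position: [0.4313, -0.2518, 0.3029]
tcp_rot: [0.0, 0.739, 0.674, -0.0]
ft_force: [0.9, -0.2, -1.3]
gripper_width: 0.0385
gripper_force: 60.5
```

Request:
arm_command(
  increments=[
    [[-40,2,0,0,0,0,0],[-68,3,0,0,0,0,0],[-84,4,0,0,0,0,0],[-88,4,15,0,0,0,0],[-88,4,35,0,0,0,0],[-88,4,55,0,0,0,0],[-88,4,65,0,0,0,0],[-88,4,65,0,0,0,0],[-88,4,65,0,0,0,0],[-88,4,65,0,0,0,0]],
  ],
)

```text
clock: 37.05
position: [0.4284, -0.3378, 0.239]
tcp_rot: [0.001, 0.738, 0.675, -0.0]
ft_force: [0.2, 0.5, -1.8]
gripper_width: 0.0386
gripper_force: 60.5
```

```bash
python3 go.py .4274 -.3384 .189 84.8
```

```text
t 37.05 pos [ 0.4284 -0.3378  0.239 ] psi 84.9 w 0.0386 gf 60.452340887859464 F [ 0.2  0.5 -1.8] j [-0.81  0.36 -0.31  0.9  -0.    0.85]
[-0.6 -1.  50. ] [0.001 0.001 0.001]
```

Request:
arm_command(
  increments=[
    [[-0.6,-1,6,0,0,0,0],[-0.6,-1,16,0,0,0,0],[-0.6,-1,27,0,0,0,0],[-0.6,-1,36,0,0,0,0],[-0.6,-1,42,0,0,0,0],[-0.6,-1,46,0,0,0,0],[-0.6,-1,48,0,0,0,0],[-0.6,-1,49.5,0,0,0,0],[-0.6,-1,50.5,0,0,0,0],[-0.6,-1,50.5,0,0,0,0]],
  ],
)

```text
clock: 38.05
position: [0.4268, -0.338, 0.1888]
tcp_rot: [0.0, 0.738, 0.675, -0.0]
ft_force: [-3.7, 2.9, 8.8]
gripper_width: 0.0381
gripper_force: 61.6
```

```bash
python3 go.py .4274 -.3384 .188 84.8;python3 - <<'E'
from h import *
b=vision.capture("scene");cv2.imwrite("pics/s9.png",cv2.resize(b["image"][170:270,80:220],None,fx=4,fy=4,interpolation=cv2.INTER_CUBIC))
E
```

```text
t 38.05 pos [ 0.4268 -0.338   0.1888] psi 84.8 w 0.0381 gf 61.60737725906074 F [-3.7  2.9  8.8] j [-0.82  0.42 -0.37  0.78 -0.    0.84]
[-0.4  0.6  0.8] [0.    0.001 0.001]
```

View pics/s9.png

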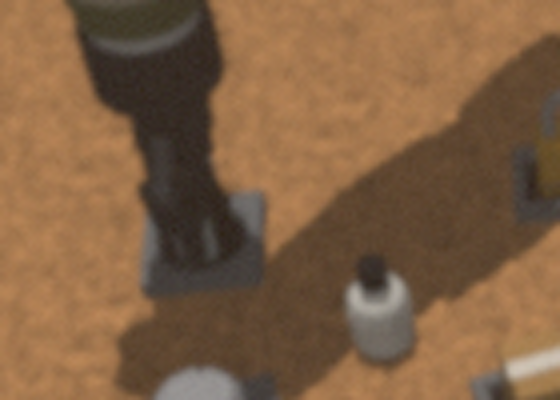

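The doorstop is in contact with the floor of its recess (200,235), at a tool height of 0.1888. Releasing and backing off.

Request:
arm_command(
  increments=[
    [[0,0,0,0,0,0,0.5],[0,0,0,0,0,0,0.7],[0,0,0,0,0,0,1],[0,0,0,0,0,0,1],[0,0,0,0,0,0,1],[0,0,-3,0,0,0,1],[0,0,-15,0,0,0,1],[0,0,-45,0,0,0,1],[0,0,-90,0,0,0,1],[0,0,-140,0,0,0,1]],
  ],
)

```text
clock: 39.1
position: [0.4264, -0.3376, 0.3287]
tcp_rot: [-0.001, 0.738, 0.675, -0.0]
ft_force: [1.0, -1.8, 0.8]
gripper_width: 0.0853
gripper_force: 0.0
```

Request:
arm_command(
  increments=[
    [[-10,-10,0,0,0,0,1],[-40,-30,0,0,0,0,1],[-80,-50,0,0,0,0,1],[-120,-70,0,0,0,0,1],[-150,-85,0,0,0,0,1],[-170,-95,0,0,0,0,1],[-180,-100,0,0,0,0,1],[-180,-100,0,0,0,0,1],[-180,-100,0,0,0,0,1],[-180,-100,0,0,0,0,1]],
  ],
)

```text
clock: 40.1
position: [0.3118, -0.5073, 0.3274]
tcp_rot: [-0.0, 0.738, 0.675, 0.0]
ft_force: [0.7, 0.3, 0.1]
gripper_width: 0.0851
gripper_force: 0.0
```

Run:
```python
from h import *
from rig import monitor
b=vision.capture("scene");cv2.imwrite("pics/s10.png",cv2.resize(b["image"][160:320,80:460],None,fx=2.1,fy=2.1,interpolation=cv2.INTER_CUBIC))
print(monitor.sense()["position"])
```

```text
[ 0.3118931  -0.50728225  0.32747939]
```

View pics/s10.png

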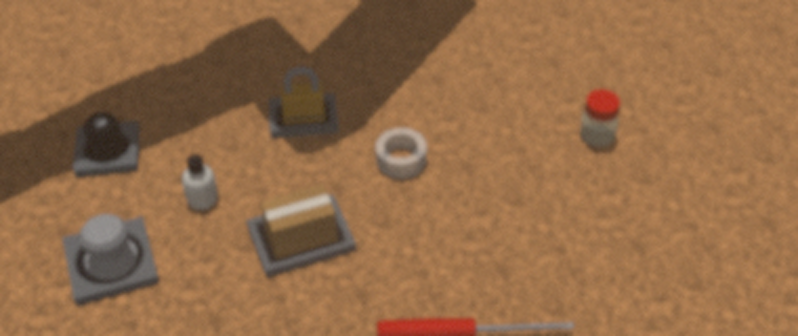

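All four parts stand upright in their trays: doorstop (105,137), padlock (302,103), knob (105,245) and carton (302,228). The jar and bottle are untouched, so I'm handing in.

```bash
python3 -c "
from rig import job
print(job.sign_off())"
```

```text
the job is handed in; nothing more can be done
None
```

The carton, padlock, knob and door stop each stand upright in their matching trays, the screw jar and ink bottle are where they were, and I handed the job in at about 40 s (no verdict was returned).

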